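# Lift the freshly lacquered round plaque with the flat lifter

### The arm

A 7-joint arm with a two-finger parallel gripper is mounted at the origin on the work surface. World frame = base frame: x ahead of the robot, y to its left, z up, the work surface at z = 0. Lengths are in m, angles in rad, forces in N, time in s.
With the tool pointing down it reaches from about 0.35 to 0.9 m from the base axis. Payload 8.1 kg.
Tool frame: the origin (TCP) lies at the very end of the fingers, on their centre line; the grasp point (between the pads) lies grip_point_offset behind it (grip_point_offset is the distance from the TCP to the grasp point, in m); z points along the fingers, y is the direction in which the jaws open and shut (so a half turn about z gives the same grasp; the last joint's range is limited). The gripper opens to 92 mm and grips with 3 to 60 N. Pads are 19 mm wide; open, the fingers measure 130 mm over their backs; the gripper's body (75 mm by 190 mm) begins 47 mm behind the grasp point.
Start: joints at [-1.306, 0.434, 0.025, 1.573, -0.012, 1.134, -0.075], TCP at [0.225, 0.583, 0.227] pointing down, gripper open.
Joint ranges: [-2.62, 2.62], [-0.44, 2.09], [-1.27, 1.32], [0.08, 2.57], [-1.32, 4.46], [0.12, 2], [-2.74, 2.74]. Speed limits (rad/s): [2.22, 2.22, 3.01, 3.01, 3.14, 3.14, 3.14].

### API

Orientations are given as a rotation vector (axis times angle).
In Python, from cell import * gives the robot as it stands.
- The arm moves only by the tool drive_tool, never from a script. Its argument "increments" is a list of rows, each an object of numbers: "grip": the gripper's target within -1 to 1 (shut at 1, half-way at 0, fully open at -1); "tx", "ty", "tz": the shift along the world's x, y, z normalised to -1 to 1, where 1 is 400 mm; "turn": the turn about the world's z normalised to -1 to 1, where 1 is 60 degrees. In form: [{"grip": .., "tx": .., "ty": .., "tz": .., "turn": ..}, ...]. A call has 1 to 20 rows; each row is the pose to reach, as a shift and turn from the pose measured when the call began; what a row does not reach only later rows make up. A row lasts 1/10 s, in which the tool goes at most 50 mm and 8.59 degrees, less where a joint would pass 70% of its speed; a pose out of reach is approached as far as the arm can. A call with a number of a shift or a turn outside -1 to 1 is refused whole. A call with a gripper value outside its range is refused whole. The fingers move at their own pace and stop on an object; "newtons" is the grip in N (left out, the last holds). Time passes only in rows, so rows that repeat a pose let the fingers close. It gives the time, the measured TCP pose, the force and the opening at its end, in the units of the state.
- observe(): the state, without advancing time (a new reading comes with each control period).
- get_image(name): name is "scene" or "top" or "wrist"; returns the picture (420x560x3 uint8, red, green, blue); there is no depth.
- camera_info(name): a dict with "fx", "fy", "cx", "cy" (pixels), "distortion" ([k1, k2, p1, p2, k3] as OpenCV has them; the pictures are not rectified), "eye" and "rotation" of the camera in the world; the wrist camera has in their place "hand_eye" (4x4, takes a point from camera to tool coordinates, whose origin is the TCP and whose axes are the flange's). Camera axes: x right, y down, z forward; pixel columns grow to the right and rows downward; lengths in m; the calibration is good to about 2 mm. A picture is of the moment at which its call begins: read the wrist's pose just before it. camera_info takes no time and is no camera call.
- sign_off(): hands the job in, once; it reports no verdict.
The state is a dict: "clock": time; "joints": joint angles; "dq": joint speeds; "joint_efforts": joint torques, N m; "position": TCP position; "ee_rot": TCP orientation; "force": force on the tool from outside, world axes, zero at the start; "ft_torque": the same for the moment, N m; "width": opening from 0.0 (shut) to 1.0 (fully open).
Only numpy, scipy, OpenCV 4.12 (cv2) and the standard library are available. Lean on these libraries where they do the work, as an engineer would, in place of code of your own. Each camera call takes 0.05 s, during which the arm holds its last target. There are 200 camera calls.

### The job

The round plaque drying across its two bails is freshly lacquered, so keep the gripper off it: take the flat lifter by its handle, slide its blade under the round plaque between the bails and lift the plaque clear. Then set the lifter down flat, lengthwise in the middle of the cork board, with the plaque lying flat on the blade, and let go. Leave the square plaque where it is.

Things in the scene. Friction and masses are not known exactly. Their poses are not given: they have to be found in the camera images.
- plaque_round: Round wooden plaque, 120 mm across, 9 mm thick, 120 g. Origin: centre of underside, z up. Lies loose across two fixed parallel beech bails (111 mm long, 14 mm thick, 90 mm between centre lines): the tunnel below it is 76 mm wide, 22 mm high, open at both ends. At the start its x axis runs along the bails, within 15 deg of world +y; slide in along +x, from the lifter's side.
- plaque_square: Bystander: square wooden plaque 100 x 100 x 9 mm, lying on a like pair of bails, its underside 22 mm above the shelf, beside the round one; the two swap places between starts. Origin: centre of underside, z up.
- lifter: Loose flat lifter, 250 g: plate 230 (x) x 46 (y) x 4 mm. Origin: centre of plate underside, z up, x to the blade's front edge (+115 mm); starts within 15 deg of world +x. Handle: bar 70 long (x) x 22 wide, centred at x = -68 mm, 38 to 62 mm above the underside; grip its centre across the width from above, about 50 N. Free blade x = -33 to 115 mm; the plaque's centre goes at about x = +55 mm.
- board: Fixed plain cork board on the shelf, 290 mm long (its x) x 160 mm wide (its y) x 6 mm thick. Origin: centre of underside, z up. Its x axis is within 10 degrees of world +y; the lifter may lie on it either way round.
Things that resemble listed ones, but are neither listed nor needed, are in the scene too. What is shaped like the plaque_round but orange or pink is not meant.

How it is judged:
By the outcome, as a careful person would: the job done as asked, in the order asked, and still so for the second after the job is handed in, with the robot touching nothing.
It also fails if it takes over 58 s, if anything falls off the work surface, if the arm or the gripper's body presses on something with over 40 N, if the wrist force passes 120 N, or if a joint passes its speed limit or range.

## Working session

There is one attempt and no reset: what is moved stays moved. The work goes in short steps, Python scripts to look and compute and a tool call to move; the robot and the scene stay as the last step left them, time stands still between calls to the robot, and variables do not carry over. Pictures are saved under pics/ and viewed, about 8 in all and at most 12, crops included, and the job is handed in when it is done.

Besides the shell and the picture viewer there is one more tool, called after ">>>" as name([rows], argument=value, ...), one row to a line, values as JSON. drive_tool: Moves the arm, as the interface text tells. Its arguments: {"type":"object","properties":{"increments":{"type":"array","items":{"type":"object","properties":{"grip":{"type":"number"},"tx":{"type":"number"},"ty":{"type":"number"},"tz":{"type":"number"},"turn":{"type":"number"}}}},"newtons":{"type":"number"}},"required":["increments"]}

```bash
ls; mkdir -p pics
python3 - <<'E'
from cell import *
import cv2
for n in("top","scene"):
    cv2.imwrite(f"pics/{n}0.png",get_image(n)[:,:,::-1]); print(n,camera_info(n))
print(camera_info("wrist")); print(observe())
try: print(grip_point_offset)
except Exception as e: print(e)
E
```

```text
pics
top {'fx': 381.2891836164509, 'fy': 381.2891836164509, 'cx': 275.4986363379222, 'cy': 217.74175425241248, 'distortion': array([0.00549648, 0.        , 0.        , 0.        , 0.        ]), 'eye': array([0.32867883, 0.04654949, 1.05937269]), 'rotation': array([-2.13557888,  2.16919336, -0.18215306])}
scene {'fx': 520.2724481623181, 'fy': 520.2724481623181, 'cx': 284.5843090509874, 'cy': 200.1659987433685, 'distortion': array([-0.08057738,  0.        ,  0.        ,  0.        ,  0.        ]), 'eye': array([ 0.96194247, -0.53790326,  1.01360673]), 'rotation': array([-2.35922958, -0.85919344,  0.27793582])}
{'fx': 307.6866833082125, 'fy': 307.6866833082125, 'cx': 279.04099581014395, 'cy': 210.81083935266787, 'distortion': array([-0.06577739,  0.        ,  0.        ,  0.        ,  0.        ]), 'hand_eye': array([[ 4.39401532e-04, -9.62575339e-01, -2.71013882e-01,
         7.26088690e-02],
       [ 9.99999775e-01,  2.85462332e-04,  6.07431735e-04,
        -9.99577049e-04],
       [-5.07334553e-04, -2.71014088e-01,  9.62575247e-01,
        -1.57984252e-01],
       [ 0.00000000e+00,  0.00000000e+00,  0.00000000e+00,
         1.00000000e+00]])}
{'clock': 0.1, 'joints': array([-1.30555746,  0.43513788,  0.02495211,  1.57401628, -0.01158334,
        1.13399857, -0.0750861 ]), 'dq': array([-0.00011282, -0.00217354, -0.00038482, -0.00504861, -0.00277576,
       -0.00060794,  0.0011625 ]), 'joint_efforts': array([ 2.97269522e-03, -6.69135261e+01,  9.87953804e-01, -3.15149546e+01,
       -6.04758644e-02,  3.74281907e-02,  4.77173808e-05]), 'position': array([0.22462613, 0.58274097, 0.22602885]), 'ee_rot': array([-5.74569778e-01, -3.08847554e+00,  2.21454427e-03]), 'force': array([-0.26508862, -0.02890821,  0.50740044]), 'ft_torque': array([-0.0133497 ,  0.05261787,  0.00121009]), 'width': 0.9993755499541698}
0.0188
```

View pics/top0.png

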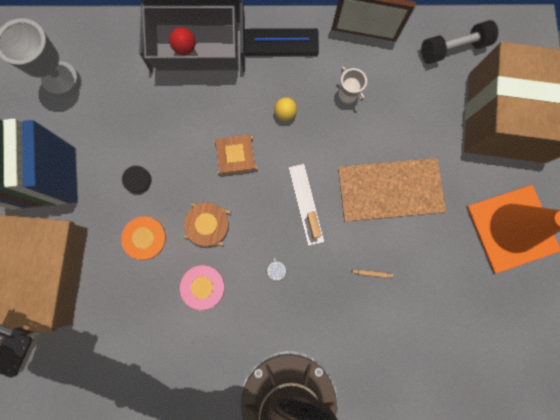

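View pics/scene0.png

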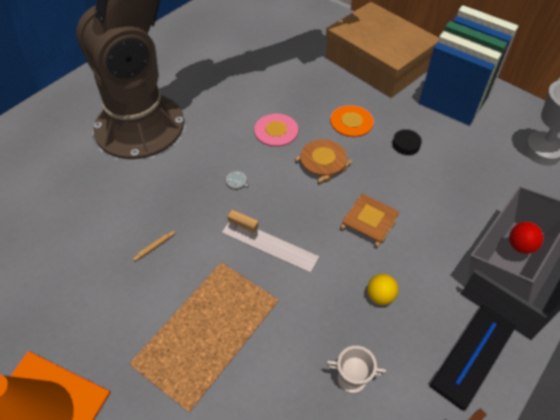

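The top view has +x up and +y left. The round plaque is at about (207,224) and the square one at (235,154). The lifter is at (306,205), with its handle at (314,224), and the cork board is at (391,190). The orange and pink discs are decoys.

```bash
cat > h.py <<'E'
import numpy as np, cv2
from cell import *
from scipy.spatial.transform import Rotation as R
def cam(n):
    c=camera_info(n); K=np.array([[c['fx'],0,c['cx']],[0,c['fy'],c['cy']],[0,0,1.]])
    if n=='wrist':
        s=observe(); T=np.eye(4); T[:3,:3]=R.from_rotvec(s['ee_rot']).as_matrix(); T[:3,3]=s['position']
        T=T@c['hand_eye']; return K,np.array(c['distortion']),T[:3,:3],T[:3,3]
    return K,np.array(c['distortion']),R.from_rotvec(c['rotation']).as_matrix(),np.array(c['eye'])
def ray(C,px,z):
    K,d,Rm,e=C
    u=cv2.undistortPoints(np.array(px,float).reshape(-1,1,2),K,d).reshape(-1,2)
    v=np.c_[u,np.ones(len(u))]@Rm.T
    return e+v*((z-e[2])/v[:,2])[:,None]
def proj(C,P):
    K,d,Rm,e=C
    return cv2.projectPoints((np.array(P,float).reshape(-1,3)-e)@Rm,np.zeros(3),np.zeros(3),K,d)[0].reshape(-1,2)
def blobs(m,amin=20):
    cs,_=cv2.findContours(m.astype(np.uint8),cv2.RETR_EXTERNAL,cv2.CHAIN_APPROX_NONE)
    return sorted([c for c in cs if cv2.contourArea(c)>amin],key=cv2.contourArea,reverse=True)
def rect(C,c,z):
    (x,y),(w,h),a=cv2.minAreaRect((ray(C,c,z)[:,:2]*1000).astype(np.float32)); 
    if w<h: w,h,a=h,w,a+90
    return np.round([x,y,w,h,(a+90)%180-90],1)
E
python3 - <<'E'
from h import *
im=cv2.imread('pics/top0.png'); hsv=cv2.cvtColor(im,cv2.COLOR_BGR2HSV); C=cam('top')
H,S,V=cv2.split(hsv)
for p in [(300,185),(316,230),(313,222),(370,200),(193,215),(190,206),(206,224),(224,238),(250,250)]: print(p,hsv[p[1],p[0]])
yy,xx=np.mgrid[:420,:560]
box=lambda a,b,c,d:(xx>=a)&(xx<b)&(yy>=c)&(yy<d)
for n,m,z in [('plate',(S<60)&(V>140)&box(280,335,155,255),.004),('handle',(S>90)&box(295,330,205,245),.062),
  ('board',(S>80)&box(330,455,150,230),.006),('round',(S>90)&box(180,236,195,255),.031),('square',(S>90)&box(210,265,130,180),.031)]:
    for c in blobs(m)[:2]: print(n,cv2.boundingRect(c),rect(C,c,z))
cr=cv2.resize(im[125:265,170:340],None,fx=4.6,fy=4.2857,interpolation=cv2.INTER_CUBIC)
cv2.imwrite('pics/crop0.png',cv2.resize(im[125:257,170:346],None,fx=4.5,fy=4.5,interpolation=cv2.INTER_CUBIC))
E
```

```text
(300, 185) [ 13  15 235]
(316, 230) [ 15 113 216]
(313, 222) [ 16 111 221]
(370, 200) [ 14 126 184]
(193, 215) [ 12 143 186]
(190, 206) [ 19  21 132]
(206, 224) [ 18 146 230]
(224, 238) [  9  25 103]
(250, 250) [  0   4 134]
plate (288, 162, 37, 84) [527.6 -61.4 239.8  52.2  12.5]
handle (308, 212, 12, 26) [459.1 -74.6  66.5  20.6  12.3]
board (338, 158, 108, 63) [ 565.6 -305.6  289.3  160.2  -85.6]
round (184, 203, 47, 44) [468.8 214.9 119.1 119.1  80.7]
square (215, 135, 42, 39) [665.  134.4 105.3 105.1 -83.3]
```

View pics/crop0.png

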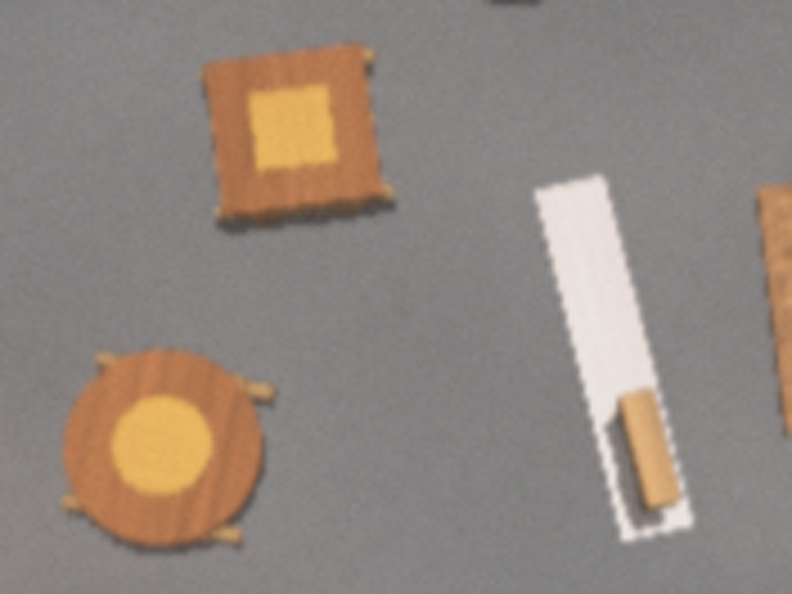

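The crop shows the round plaque on bails tilted about 11° in the image, with the tips at crop (100,360), (270,392), (68,503) and (238,537). The blade points up and the handle is at the lower end. All the measured sizes match the given ones.

Run:
```python
from h import *
C=cam('top'); f=lambda p:(np.array(p)+.5)/4.5+[170,125]-.5
t=ray(C,f([(100,360),(270,392),(68,503),(238,537)]),.018)*1000
print(t.round(1)); 
for a,b in((0,1),(2,3)): d=t[a]-t[b]; print('bail',np.hypot(*d[:2]),np.degrees(np.arctan2(d[1],d[0])))
print('mean',t.mean(0)); 
im=cv2.imread('pics/top0.png'); hsv=cv2.cvtColor(im,cv2.COLOR_BGR2HSV)
m=np.zeros((420,560),bool); m[195:255,180:236]=cv2.inRange(hsv,(15,130,200),(30,255,255))[195:255,180:236]>0
c=blobs(m)[0]; print('label',rect(C,c,.031))
s=observe(); M=R.from_rotvec(s['ee_rot']).as_matrix(); print(M.round(3)); y=M[:,1]; print('tool y heading',np.degrees(np.arctan2(y[1],y[0])))
print(s['position'])
```

```text
[[525.6 255.8  18. ]
 [504.2 151.6  18. ]
 [437.6 273.8  18. ]
 [415.3 170.8  18. ]]
bail 106.40421679525035 78.40490350669354
bail 105.29520510242271 77.79773565064036
mean [470.6691611  213.00609857  18.        ]
label [470.6 215.5  57.5  57.2  -0.8]
[[-0.933  0.36  -0.   ]
 [ 0.36   0.933 -0.001]
 [-0.    -0.001 -1.   ]]
tool y heading 68.922714530744
[0.22462613 0.58274097 0.22602885]
```

>>> drive_tool([
  {"tx": 0.05,"ty": -0.1,"tz": 0.05,"turn": -0.1,"grip": -1},
  {"tx": 0.3,"ty": -0.84,"tz": 0.0,"turn": -1,"grip": -1},
  {"tx": 0.3,"ty": -0.84,"tz": 0.0,"turn": -1,"grip": -1},
  {"tx": 0.3,"ty": -0.84,"tz": 0.0,"turn": -1,"grip": -1},
  {"tx": 0.3,"ty": -0.84,"tz": 0.0,"turn": -1,"grip": -1},
  {"tx": 0.3,"ty": -0.84,"tz": 0.0,"turn": -1,"grip": -1},
  {"tx": 0.3,"ty": -0.84,"tz": 0.0,"turn": -1,"grip": -1},
  {"tx": 0.3,"ty": -0.84,"tz": 0.0,"turn": -1,"grip": -1},
  {"tx": 0.3,"ty": -0.84,"tz": 0.0,"turn": -1,"grip": -1},
])

```text
clock: 1.0
position: [0.3451, 0.2446, 0.226]
ee_rot: [-2.047, -2.382, 0.002]
force: [0.0, 1.3, -0.1]
width: 0.999
```

>>> drive_tool([
  {"tx": 0.2875,"ty": -0.8,"tz": -0.14,"turn": -1,"grip": -1},
  {"tx": 0.2875,"ty": -0.8,"tz": -0.14,"turn": -1,"grip": -1},
  {"tx": 0.2875,"ty": -0.8,"tz": -0.14,"turn": -1,"grip": -1},
  {"tx": 0.2875,"ty": -0.8,"tz": -0.14,"turn": -1,"grip": -1},
  {"tx": 0.2875,"ty": -0.8,"tz": -0.14,"turn": -1,"grip": -1},
  {"tx": 0.2875,"ty": -0.8,"tz": -0.14,"turn": -1,"grip": -1},
  {"tx": 0.2875,"ty": -0.8,"tz": -0.14,"turn": -1,"grip": -1},
  {"tx": 0.2875,"ty": -0.8,"tz": -0.14,"turn": -1,"grip": -1},
])

```text
clock: 1.8
position: [0.462, -0.0801, 0.1696]
ee_rot: [2.967, 1.026, -0.002]
force: [-0.9, 0.3, 0.8]
width: 0.999
```

>>> drive_tool([
  {"turn": -0.43,"grip": -1},
  {"turn": -0.43,"grip": -1},
  {"turn": -0.43,"grip": -1},
  {"turn": -0.43,"grip": -1},
  {"turn": -0.43,"grip": -1},
  {"turn": -0.43,"grip": -1},
])

```text
invalid input
```

Run:
```python
from h import *
C=cam('wrist'); im=get_image('wrist')[:,:,::-1].copy(); cv2.imwrite('pics/w1.png',im)
s=observe(); y=R.from_rotvec(s['ee_rot']).as_matrix()[:,1]; print(s['position'],np.degrees(np.arctan2(y[1],y[0])),s['joints'].round(2))
H,S,V=cv2.split(cv2.cvtColor(im,cv2.COLOR_BGR2HSV))
for c in blobs((S>85)&(V>100),300)[:4]: print('wood',cv2.boundingRect(c),rect(C,c,.062))
for c in blobs((S<60)&(V>170),300)[:3]: print('white',cv2.boundingRect(c),rect(C,c,.004))
print(proj(C,[[.46,-.075,.062],[.53,-.06,.004],[.64,-.037,.004]]))
```

```text
[ 0.46109898 -0.07704406  0.16944796] -51.49168546804256 [-0.53  0.28  0.72  2.06 -0.24  0.89 -0.57]
wood (349, 109, 211, 167) [ 557.5 -235.2  194.9  131.2  -85.5]
wood (0, 0, 91, 83) [454.9 159.6  82.7  64.5 -56.7]
wood (249, 164, 52, 77) [463.2 -74.6  70.8  22.2  12.5]
wood (265, 321, 286, 19) [ 447.3 -270.4  308.    21.9  -51.9]
white (0, 0, 560, 277) [494.3 -45.1 665.4 295.4 -50.6]
white (163, 306, 229, 34) [ 333.  -178.8  287.8   48.   -51.7]
[[272.0664713  206.38801227]
 [303.67076068 130.94868228]
 [357.48571947  24.29380596]]
```

View pics/w1.png

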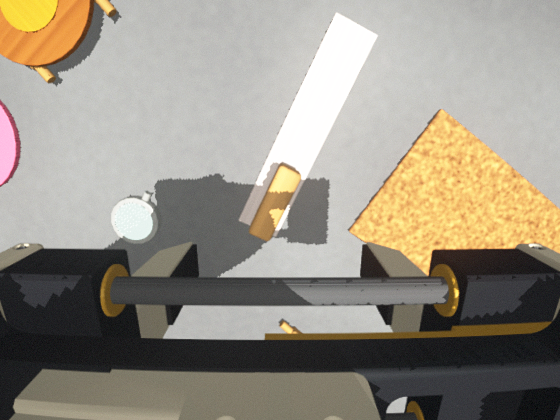

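The wrist view puts the handle at (463,-75) mm, 70.8 x 22 mm, heading 12.5°, which agrees with the top view. Next I'll finish the turn and descend.

>>> drive_tool([
  {"tx": 0.0025,"ty": 0.005,"tz": 0,"turn": -0.435,"grip": -1},
  {"tx": 0.0025,"ty": 0.005,"tz": 0,"turn": -0.435,"grip": -1},
  {"tx": 0.0025,"ty": 0.005,"tz": 0,"turn": -0.435,"grip": -1},
  {"tx": 0.0025,"ty": 0.005,"tz": 0,"turn": -0.435,"grip": -1},
  {"tx": 0.0025,"ty": 0.005,"tz": -0.08,"turn": -0.435,"grip": -1},
  {"tx": 0.0025,"ty": 0.005,"tz": -0.16,"turn": -0.435,"grip": -1},
  {"tx": 0.0025,"ty": 0.005,"tz": -0.24,"turn": -0.435,"grip": -1},
  {"tx": 0.0025,"ty": 0.005,"tz": -0.3,"turn": -0.435,"grip": -1},
  {"tx": 0.0025,"ty": 0.005,"tz": -0.345,"turn": -0.435,"grip": -1},
  {"tx": 0.0025,"ty": 0.005,"tz": -0.345,"turn": -0.435,"grip": -1},
  {"tx": 0.0025,"ty": 0.005,"tz": -0.345,"turn": -0.435,"grip": -1},
])

```text
clock: 2.95
position: [0.4622, -0.0741, 0.0317]
ee_rot: [-3.121, -0.346, 0.004]
force: [0.1, 0.0, 0.5]
width: 1.0
```

>>> drive_tool([
  {"tx": 0,"ty": 0,"tz": 0,"turn": 0,"grip": 1},
  {"tx": 0,"ty": 0,"tz": 0,"turn": 0,"grip": 1},
  {"tx": 0,"ty": 0,"tz": 0,"turn": 0,"grip": 1},
  {"tx": 0,"ty": 0,"tz": 0,"turn": 0,"grip": 1},
  {"tx": 0,"ty": 0,"tz": 0,"turn": 0,"grip": 1},
  {"tx": 0,"ty": 0,"tz": 0,"turn": 0,"grip": 1},
  {"tx": 0,"ty": 0,"tz": 0,"turn": 0,"grip": 1},
  {"tx": 0,"ty": 0,"tz": 0,"turn": 0,"grip": 1},
  {"tx": 0,"ty": 0,"tz": 0,"turn": 0,"grip": 1},
  {"tx": 0,"ty": 0,"tz": 0,"turn": 0,"grip": 1},
  {"tx": 0,"ty": 0,"tz": 0,"turn": 0,"grip": 1},
  {"tx": 0,"ty": 0,"tz": 0,"turn": 0,"grip": 1},
], newtons=55)

```text
clock: 4.15
position: [0.4622, -0.0742, 0.0316]
ee_rot: [-3.122, -0.346, 0.004]
force: [0.4, 0.3, -0.5]
width: 0.238
```

>>> drive_tool([
  {"tx": 0,"ty": 0,"tz": 0.03,"turn": 0,"grip": 1},
  {"tx": 0,"ty": 0,"tz": 0.07,"turn": 0,"grip": 1},
  {"tx": 0,"ty": 0,"tz": 0.12,"turn": 0,"grip": 1},
  {"tx": -0.02,"ty": 0.01,"tz": 0.15,"turn": 0.1,"grip": 1},
  {"tx": -0.05,"ty": 0.03,"tz": 0.15,"turn": 0.2,"grip": 1},
  {"tx": -0.08,"ty": 0.05,"tz": 0.15,"turn": 0.3,"grip": 1},
  {"tx": -0.1175,"ty": 0.065,"tz": 0.15,"turn": 0.4,"grip": 1},
  {"tx": -0.1175,"ty": 0.065,"tz": 0.15,"turn": 0.5,"grip": 1},
  {"tx": -0.1175,"ty": 0.065,"tz": 0.15,"turn": 0.6,"grip": 1},
  {"tx": -0.1175,"ty": 0.065,"tz": 0.15,"turn": 0.7,"grip": 1},
  {"tx": -0.1175,"ty": 0.065,"tz": 0.15,"turn": 0.8,"grip": 1},
  {"tx": -0.1175,"ty": 0.065,"tz": 0.15,"turn": 0.9,"grip": 1},
  {"tx": -0.1175,"ty": 0.065,"tz": 0.15,"turn": 1,"grip": 1},
  {"tx": -0.1175,"ty": 0.065,"tz": 0.15,"turn": 1,"grip": 1},
  {"tx": -0.1175,"ty": 0.065,"tz": 0.15,"turn": 1,"grip": 1},
])

```text
clock: 5.65
position: [0.4152, -0.0483, 0.092]
ee_rot: [2.534, 1.856, -0.004]
force: [0.1, 0.5, -1.8]
width: 0.233
```

>>> drive_tool([
  {"tx": 0,"ty": 0,"tz": 0,"turn": 0.09,"grip": 1},
  {"tx": 0,"ty": 0,"tz": 0,"turn": 0.09,"grip": 1},
  {"tx": 0,"ty": 0,"tz": 0,"turn": 0.09,"grip": 1},
])

```text
clock: 5.95
position: [0.4152, -0.0484, 0.0921]
ee_rot: [2.447, 1.969, -0.004]
force: [-0.1, 1.0, -2.7]
width: 0.237
```

```bash
cat > meas.py <<'E'
from h import *
import sys
tag=sys.argv[1]
s=observe(); y=R.from_rotvec(s['ee_rot']).as_matrix()[:,1]; print('tcp',s['position'].round(4),'yhead',np.degrees(np.arctan2(y[1],y[0])).round(2),'w',s['width'],s['force'].round(1),s['clock'])
for n in('wrist','scene'):
    C=cam(n); im=get_image(n)[:,:,::-1].copy(); cv2.imwrite(f'pics/{n}_{tag}.png',im)
E
python3 meas.py a
python3 - <<'E'
import cv2,numpy as np
a=cv2.imread('pics/wrist_a.png');b=cv2.imread('pics/scene_a.png')[60:340,150:450]
cv2.imwrite('pics/ab.png',np.vstack([cv2.resize(np.hstack([a[:, :],cv2.resize(b,(450,420))]),(800,333))]))
E
```

```text
tcp [ 0.4152 -0.0484  0.0921] yhead -12.37 w 0.23747443853572503 [-0.1  1.  -2.7] 5.95
```

View pics/ab.png

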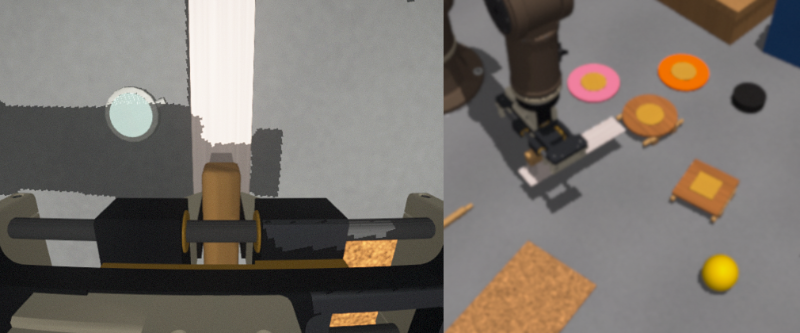

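Run:
```python
from h import *
s=observe(); h=np.radians(77.63); u=np.array([np.cos(h),np.sin(h),0]); v=np.array([-u[1],u[0],0]); p=s['position']; p=np.array([p[0],p[1],p[2]+.0188-.050]) # underside below handle
ims={'scene':cv2.imread('pics/scene_a.png'),'top':get_image('top')[:,:,::-1].copy()}
for n,im in ims.items():
    C=cam(n); H,S,V=cv2.split(cv2.cvtColor(im,cv2.COLOR_BGR2HSV))
    for c in blobs((S<45)&(V>165),60):
        x,y,w,hh=cv2.boundingRect(c); f=proj(C,[p+.13*u])[0]
        if cv2.pointPolygonTest(c,(float(f[0]),float(f[1])),True)<-15: continue
        print(n,(x,y,w,hh),cv2.boxPoints(cv2.minAreaRect(c)).round(1).tolist(), cv2.approxPolyDP(c,3,True)[:,0].tolist())
    for t in(0,2,4):
        t=np.radians(t); ut=u*np.cos(t)-np.array([0,0,np.sin(t)])
        print(n,np.degrees(t),proj(C,[p+.183*ut+.023*v+[0,0,.004],p+.183*ut-.023*v+[0,0,.004]]).round(1).tolist())
```

```text
scene (267, 158, 36, 30) [[262.3999938964844, 173.8000030517578], [294.29998779296875, 155.39999389648438], [302.5, 169.60000610351562], [270.6000061035156, 188.10000610351562]] [[301, 167], [290, 158], [269, 170], [270, 187]]
scene 0.0 [[290.7, 157.6], [302.5, 168.9]]
scene 2.0 [[290.6, 159.4], [302.4, 170.7]]
scene 4.0 [[290.5, 161.1], [302.2, 172.4]]
top (234, 219, 58, 27) [[233.8000030517578, 236.8000030517578], [237.5, 218.3000030517578], [292.5, 229.3000030517578], [288.79998779296875, 247.8000030517578]] [[238, 220], [235, 237], [275, 245], [290, 242], [289, 229]]
top 0.0 [[234.0, 235.9], [237.8, 218.9]]
top 2.0 [[234.3, 236.2], [238.0, 219.3]]
top 4.0 [[234.6, 236.5], [238.3, 219.6]]
```

The blade is level, with tilt about 0° and its corners within 1 px of the prediction. I'll descend until the underside is at 9 mm and slide in.

>>> drive_tool([
  {"tx": 0,"ty": 0,"tz": -0.03,"turn": 0.008,"grip": 1},
  {"tx": 0,"ty": 0,"tz": -0.07,"turn": 0.008,"grip": 1},
  {"tx": 0,"ty": 0,"tz": -0.11,"turn": 0.008,"grip": 1},
  {"tx": 0,"ty": 0,"tz": -0.13,"turn": 0.008,"grip": 1},
  {"tx": 0,"ty": 0,"tz": -0.13,"turn": 0.008,"grip": 1},
  {"tx": 0.0037,"ty": 0.018,"tz": -0.13,"turn": 0.008,"grip": 1},
  {"tx": 0.011,"ty": 0.054,"tz": -0.13,"turn": 0.008,"grip": 1},
  {"tx": 0.019,"ty": 0.09,"tz": -0.13,"turn": 0.008,"grip": 1},
  {"tx": 0.026,"ty": 0.125,"tz": -0.13,"turn": 0.008,"grip": 1},
  {"tx": 0.026,"ty": 0.125,"tz": -0.13,"turn": 0.008,"grip": 1},
])

```text
clock: 7.1
position: [0.4267, 0.004, 0.0407]
ee_rot: [2.434, 1.985, -0.001]
force: [0.8, -0.9, -3.4]
width: 0.237
```

```bash
python3 meas.py b
python3 - <<'E'
import cv2,numpy as np
a=cv2.imread('pics/wrist_b.png');b=cv2.imread('pics/scene_b.png')[90:230,220:400]
cv2.imwrite('pics/ab2.png',cv2.resize(np.hstack([a,cv2.resize(b,(540,420))]),(800,305)))
E
```

```text
tcp [0.4267 0.004  0.0407] yhead -11.62 w 0.23663578984874167 [ 0.8 -0.9 -3.4] 7.1
```

View pics/ab2.png

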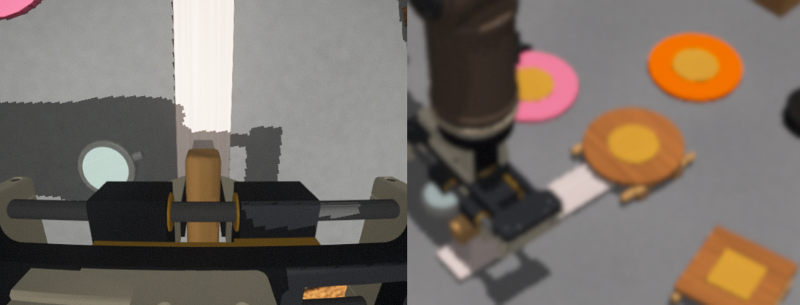

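The blade enters midway between the bails with no contact force. I'll slide on to depth.

>>> drive_tool([
  {"tx": 0.004,"ty": 0.02,"tz": 0,"turn": 0,"grip": 1},
  {"tx": 0.012,"ty": 0.06,"tz": 0,"turn": 0,"grip": 1},
  {"tx": 0.021,"ty": 0.1,"tz": 0,"turn": 0,"grip": 1},
  {"tx": 0.029,"ty": 0.14,"tz": 0,"turn": 0,"grip": 1},
  {"tx": 0.037,"ty": 0.18,"tz": 0,"turn": 0,"grip": 1},
  {"tx": 0.044,"ty": 0.21,"tz": 0,"turn": 0,"grip": 1},
  {"tx": 0.046,"ty": 0.225,"tz": 0,"turn": 0,"grip": 1},
  {"tx": 0.046,"ty": 0.225,"tz": 0,"turn": 0,"grip": 1},
  {"tx": 0.046,"ty": 0.225,"tz": 0,"turn": 0,"grip": 1},
])

```text
clock: 8.1
position: [0.4441, 0.0913, 0.0405]
ee_rot: [2.436, 1.981, -0.004]
force: [0.2, 0.1, -3.1]
width: 0.239
```

>>> drive_tool([
  {"tx": 0,"ty": 0,"tz": 0.01,"turn": 0,"grip": 1},
  {"tx": 0,"ty": 0,"tz": 0.018,"turn": 0,"grip": 1},
  {"tx": 0,"ty": 0,"tz": 0.024,"turn": 0,"grip": 1},
  {"tx": 0,"ty": 0,"tz": 0.03,"turn": 0,"grip": 1},
  {"tx": 0,"ty": 0,"tz": 0.036,"turn": 0,"grip": 1},
  {"tx": 0,"ty": 0,"tz": 0.042,"turn": 0,"grip": 1},
  {"tx": 0,"ty": 0,"tz": 0.05,"turn": 0,"grip": 1},
  {"tx": 0,"ty": 0,"tz": 0.06,"turn": 0,"grip": 1},
  {"tx": 0,"ty": 0,"tz": 0.07,"turn": 0,"grip": 1},
  {"tx": 0,"ty": 0,"tz": 0.085,"turn": 0,"grip": 1},
  {"tx": 0,"ty": 0,"tz": 0.1,"turn": 0,"grip": 1},
  {"tx": 0,"ty": 0,"tz": 0.115,"turn": 0,"grip": 1},
  {"tx": 0,"ty": 0,"tz": 0.13,"turn": 0,"grip": 1},
  {"tx": 0,"ty": 0,"tz": 0.14,"turn": 0,"grip": 1},
  {"tx": 0,"ty": 0,"tz": 0.14,"turn": 0,"grip": 1},
  {"tx": 0,"ty": 0,"tz": 0.14,"turn": 0,"grip": 1},
])

```text
clock: 9.7
position: [0.444, 0.0914, 0.0965]
ee_rot: [2.436, 1.982, -0.003]
force: [-0.1, 0.6, -4.7]
width: 0.235
```

```bash
python3 meas.py c
python3 - <<'E'
from h import *
a=cv2.imread('pics/wrist_c.png');b=cv2.imread('pics/scene_c.png')[70:230,210:400]
cv2.imwrite('pics/ab3.png',cv2.resize(np.hstack([a,cv2.resize(b,(499,420))]),(800,317)))
# plaque label on blade: expected plaque top height
s=observe(); zt=s['position'][2]+.0188-.05+.004+.009
for n,im in(('top',get_image('top')[:,:,::-1].copy()),('scene',cv2.imread('pics/scene_c.png'))):
    C=cam(n); hsv=cv2.cvtColor(im,cv2.COLOR_BGR2HSV); m=cv2.inRange(hsv,(15,130,170),(30,255,255))
    f=proj(C,[[.4705,.2145,zt]])[0]
    for c in blobs(m):
        x,y,w,h=cv2.boundingRect(c)
        if np.hypot(x+w/2-f[0],y+h/2-f[1])<25: print(n,f.round(1),(x,y,w,h),rect(C,c,zt))
E
```

```text
tcp [0.444  0.0914 0.0965] yhead -11.75 w 0.23469586943540044 [-0.1  0.6 -4.7] 9.7
top [202.9 221.1] (191, 210, 12, 24) [468.5 231.6  60.5  28.2   5. ]
scene [323.2 143.4] (314, 133, 24, 20) [474.7 225.9  65.1  47.9 -20. ]
```

View pics/ab3.png

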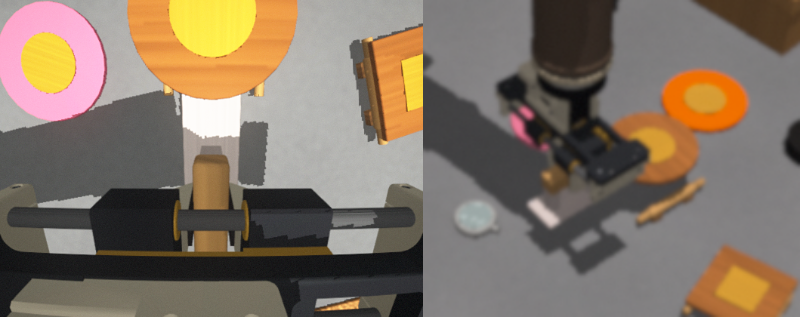

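The plaque lies centred on the blade and clear of the bails. The force rose by about 1.5 N, close to the plaque's weight. I'll carry it gently.

>>> drive_tool([
  {"tx": 0.0025,"ty": -0.009,"tz": 0.01,"turn": 0.003,"grip": 1},
  {"tx": 0.01,"ty": -0.036,"tz": 0.02,"turn": 0.01,"grip": 1},
  {"tx": 0.0225,"ty": -0.081,"tz": 0.03,"turn": 0.025,"grip": 1},
  {"tx": 0.0375,"ty": -0.135,"tz": 0.03,"turn": 0.04,"grip": 1},
  {"tx": 0.055,"ty": -0.198,"tz": 0.03,"turn": 0.06,"grip": 1},
  {"tx": 0.0725,"ty": -0.261,"tz": 0.03,"turn": 0.08,"grip": 1},
  {"tx": 0.09,"ty": -0.324,"tz": 0.03,"turn": 0.1,"grip": 1},
  {"tx": 0.1075,"ty": -0.387,"tz": 0.03,"turn": 0.12,"grip": 1},
  {"tx": 0.125,"ty": -0.45,"tz": 0.03,"turn": 0.14,"grip": 1},
  {"tx": 0.1425,"ty": -0.513,"tz": 0.03,"turn": 0.16,"grip": 1},
  {"tx": 0.16,"ty": -0.576,"tz": 0.03,"turn": 0.18,"grip": 1},
  {"tx": 0.1775,"ty": -0.639,"tz": 0.03,"turn": 0.2,"grip": 1},
  {"tx": 0.195,"ty": -0.702,"tz": 0.03,"turn": 0.22,"grip": 1},
  {"tx": 0.21,"ty": -0.756,"tz": 0.03,"turn": 0.235,"grip": 1},
  {"tx": 0.225,"ty": -0.81,"tz": 0.03,"turn": 0.25,"grip": 1},
  {"tx": 0.236,"ty": -0.85,"tz": 0.03,"turn": 0.26,"grip": 1},
  {"tx": 0.244,"ty": -0.88,"tz": 0.03,"turn": 0.267,"grip": 1},
  {"tx": 0.249,"ty": -0.895,"tz": 0.03,"turn": 0.27,"grip": 1},
  {"tx": 0.25,"ty": -0.9,"tz": 0.03,"turn": 0.27,"grip": 1},
  {"tx": 0.25,"ty": -0.9,"tz": 0.03,"turn": 0.27,"grip": 1},
])

```text
clock: 11.85
position: [0.5437, -0.2684, 0.1081]
ee_rot: [2.133, 2.305, -0.004]
force: [-0.4, -0.1, -4.6]
width: 0.238
```

```bash
python3 meas.py d
```

```text
tcp [ 0.5437 -0.2684  0.1081] yhead 4.45 w 0.23764521303562894 [-0.4 -0.1 -4.6] 11.85
```

>>> drive_tool([
  {"tx": 0.002,"ty": -0.008,"tz": 0,"turn": 0,"grip": 1},
  {"tx": 0.008,"ty": -0.032,"tz": 0,"turn": 0,"grip": 1},
  {"tx": 0.019,"ty": -0.072,"tz": 0,"turn": 0,"grip": 1},
  {"tx": 0.031,"ty": -0.12,"tz": -0.005,"turn": 0,"grip": 1},
  {"tx": 0.043,"ty": -0.167,"tz": -0.015,"turn": 0,"grip": 1},
  {"tx": 0.055,"ty": -0.21,"tz": -0.03,"turn": 0,"grip": 1},
  {"tx": 0.063,"ty": -0.243,"tz": -0.05,"turn": 0,"grip": 1},
  {"tx": 0.067,"ty": -0.258,"tz": -0.07,"turn": 0,"grip": 1},
  {"tx": 0.068,"ty": -0.2625,"tz": -0.09,"turn": 0,"grip": 1},
  {"tx": 0.068,"ty": -0.2625,"tz": -0.11,"turn": 0,"grip": 1},
  {"tx": 0.068,"ty": -0.2625,"tz": -0.125,"turn": 0,"grip": 1},
  {"tx": 0.068,"ty": -0.2625,"tz": -0.135,"turn": 0,"grip": 1},
  {"tx": 0.068,"ty": -0.2625,"tz": -0.14,"turn": 0,"grip": 1},
  {"tx": 0.068,"ty": -0.2625,"tz": -0.14,"turn": 0,"grip": 1},
])

```text
clock: 13.35
position: [0.5711, -0.3724, 0.0521]
ee_rot: [2.132, 2.307, -0.003]
force: [0.2, 0.8, -3.6]
width: 0.233
```

```bash
python3 meas.py e
python3 - <<'E'
from h import *
a=cv2.imread('pics/wrist_e.png');b=cv2.imread('pics/scene_e.png')[160:420,90:350]
cv2.imwrite('pics/ab4.png',cv2.resize(np.hstack([a,cv2.resize(b,(420,420))]),(800,343)))
E
```

```text
tcp [ 0.5711 -0.3724  0.0521] yhead 4.51 w 0.23264487791127078 [ 0.2  0.8 -3.6] 13.35
```

View pics/ab4.png

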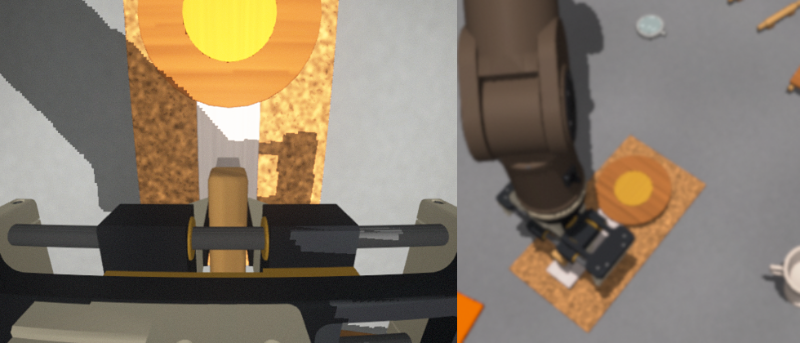

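The lifter sits along the board's centre line with the plaque flat on the blade. I'll lower it gently.

>>> drive_tool([
  {"tx": 0,"ty": -0.002,"tz": -0.008,"turn": 0,"grip": 1},
  {"tx": 0,"ty": -0.002,"tz": -0.016,"turn": 0,"grip": 1},
  {"tx": 0,"ty": -0.002,"tz": -0.022,"turn": 0,"grip": 1},
  {"tx": 0,"ty": -0.002,"tz": -0.027,"turn": 0,"grip": 1},
  {"tx": 0,"ty": -0.002,"tz": -0.031,"turn": 0,"grip": 1},
  {"tx": 0,"ty": -0.002,"tz": -0.034,"turn": 0,"grip": 1},
  {"tx": 0,"ty": -0.002,"tz": -0.036,"turn": 0,"grip": 1},
  {"tx": 0,"ty": -0.002,"tz": -0.036,"turn": 0,"grip": 1},
  {"tx": 0,"ty": -0.002,"tz": -0.036,"turn": 0,"grip": 1},
])

```text
clock: 14.35
position: [0.5713, -0.3735, 0.0382]
ee_rot: [2.131, 2.306, -0.003]
force: [0.2, 0.0, -3.1]
width: 0.238
```

>>> drive_tool([
  {"tx": 0,"ty": 0,"tz": -0.002,"turn": 0,"grip": 1},
  {"tx": 0,"ty": 0,"tz": -0.003,"turn": 0,"grip": 1},
  {"tx": 0,"ty": 0,"tz": -0.003,"turn": 0,"grip": 1},
  {"tx": 0,"ty": 0,"tz": -0.003,"turn": 0,"grip": 1},
])

```text
clock: 14.75
position: [0.5715, -0.3736, 0.0377]
ee_rot: [2.131, 2.306, -0.003]
force: [-1.7, 2.4, 6.1]
width: 0.235
```

Contact: the force is now +6 N. Release and retreat.

>>> drive_tool([
  {"tx": 0,"ty": 0,"tz": 0,"turn": 0,"grip": 0.3},
  {"tx": 0,"ty": 0,"tz": 0,"turn": 0,"grip": 0},
  {"tx": 0,"ty": 0,"tz": 0,"turn": 0,"grip": -0.5},
  {"tx": 0,"ty": 0,"tz": 0,"turn": 0,"grip": -0.5},
  {"tx": 0,"ty": 0,"tz": 0,"turn": 0,"grip": -0.5},
  {"tx": 0,"ty": 0,"tz": 0,"turn": 0,"grip": -0.5},
  {"tx": 0,"ty": 0,"tz": 0,"turn": 0,"grip": -0.5},
])

```text
clock: 15.45
position: [0.5714, -0.3736, 0.0376]
ee_rot: [2.131, 2.306, -0.003]
force: [0.8, -0.2, -0.7]
width: 0.741
```

>>> drive_tool([
  {"tx": 0,"ty": 0,"tz": 0.03,"turn": 0,"grip": -0.5},
  {"tx": 0,"ty": 0,"tz": 0.1,"turn": 0,"grip": -0.5},
  {"tx": 0,"ty": 0,"tz": 0.2,"turn": 0,"grip": -0.5},
  {"tx": 0,"ty": 0,"tz": 0.3,"turn": 0,"grip": -0.5},
  {"tx": -0.1,"ty": 0,"tz": 0.4,"turn": 0,"grip": -0.5},
  {"tx": -0.2,"ty": 0,"tz": 0.45,"turn": 0,"grip": -0.5},
  {"tx": -0.3,"ty": 0,"tz": 0.45,"turn": 0,"grip": -0.5},
  {"tx": -0.4,"ty": 0,"tz": 0.45,"turn": 0,"grip": -0.5},
  {"tx": -0.4,"ty": 0,"tz": 0.45,"turn": 0,"grip": -0.5},
])

```text
clock: 16.35
position: [0.4055, -0.3749, 0.2192]
ee_rot: [2.139, 2.299, -0.003]
force: [-0.6, -0.3, -0.3]
width: 0.748
```

Run:
```python
from h import *
s=observe(); print(s['position'],s['force'].round(1),s['width'],s['clock'])
im=get_image('top')[:,:,::-1].copy(); b=get_image('scene')[:,:,::-1].copy()
C=cam('top'); hsv=cv2.cvtColor(im,cv2.COLOR_BGR2HSV); H,S,V=cv2.split(hsv)
m=np.zeros((420,560),bool); m[150:235,330:455]=True
for n,mm,z in(('white',(S<60)&(V>150)&m,.010),('label',(H>15)&(S>130)&(V>200)&m,.019),('all',(S>80)&m,.006),('sq',(S>90)&(np.add.outer(np.arange(420)*0,np.arange(560))<265),.031)):
    for c in blobs(mm,30)[:3]: print(n,cv2.boundingRect(c),rect(C,c,z))
cv2.imwrite('pics/fin.png',cv2.resize(np.hstack([im[110:270,180:460],b[200:420,100:380][:160*1]]),(800,230)))
cv2.imwrite('pics/fin.png',np.hstack([cv2.resize(im[120:260,180:460],(520,260)),cv2.resize(b[180:420,100:360],(280,260))]))
```

```text
[ 0.40552709 -0.37492541  0.21920566] [-0.6 -0.3 -0.3] 0.7478438546173596 16.35
white (391, 180, 43, 18) [ 568.4 -363.8  116.2   47.   -85.5]
label (362, 180, 21, 21) [ 560.3 -246.7   57.9   56.3   -2.9]
all (338, 158, 108, 63) [ 565.4 -305.6  289.3  159.8  -85.6]
sq (0, 215, 86, 117) [347.  663.7 290.9 233.3  -5.6]
sq (22, 120, 54, 74) [665.8 649.4 216.3 142.4   4.6]
sq (121, 216, 45, 44) [435.4 382.5 118.2 116.   89.2]
```

View pics/fin.png

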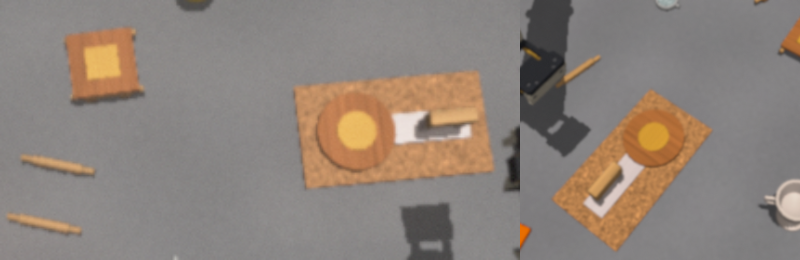

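```bash
python3 -c "
from cell import *
sign_off()"
```

```text
the job is handed in; nothing more can be done
```

I gripped the lifter by its handle and slid the blade under the round plaque midway between its bails. I then lifted the plaque clear, carried it to the cork board, set the lifter down flat lengthwise, released it and backed off. The job was handed in at about 16 s of the 58 s allowed.

- **Lifter on the board:** it lies within about 2 mm of the board's centre line. Its heading is 94.5°, against 94.4° for the board.
- **Plaque on the blade:** its label centre is at about x = +59 mm on the blade, close to the planned +55 mm. It looks flat on the blade in both views.
- **Square plaque:** it looks undisturbed on its bails in the last picture. My numeric check of its position missed it, because the colour mask returned other objects instead.
- **Forces and contact:** setting the lifter down gave about 6 N at the wrist. The force read near zero after release, and the gripper ended well clear of everything.
- **Refused move:** one move call was refused because it left some values out. It moved nothing, and I sent it again in full.

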